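Pack the hexagonal pots on the nursery tray

TASK

Pick out the three hexagonal wooden pots and stand them upright on the long steel tray in one close-packed straight row along the tray's middle line, flat side facing flat side, with less than a centimetre between neighbours. They go by height: the tallest at the end by the china bunny, the middle one in the middle, the shortest at the far end. Leave everything else where it stands, and take care not to shift or tip the bunny.

Things in the scene. Friction and masses are not known exactly. Their poses are not given: they have to be found in the camera images.
- hex_tall_center (a point): Loose hexagonal prism pot of pale beech with a darker wooden lid that is fixed on and has the same outline, standing upright; 50 mm across opposite flats, 58 mm across corners, 82 mm high in all (the tallest of the three hexagonal pots), about 0.14 kg. This point is its centre, half-way up, on its axis; z is up; its x axis points squarely at the middle of one of the six flat sides (the flats' outward directions lie every 60 degrees from x).
- hex_medium_center (a point): Loose hexagonal prism pot of pale beech with a darker wooden lid that is fixed on and has the same outline, standing upright; 50 mm across opposite flats, 58 mm across corners, 66 mm high in all (the middle one of the three hexagonal pots), about 0.14 kg. This point is its centre, half-way up, on its axis; z is up; its x axis points squarely at the middle of one of the six flat sides (the flats' outward directions lie every 60 degrees from x).
- hex_short_center (a point): Loose hexagonal prism pot of pale beech with a darker wooden lid that is fixed on and has the same outline, standing upright; 50 mm across opposite flats, 58 mm across corners, 50 mm high in all (the shortest of the three hexagonal pots), about 0.14 kg. This point is its centre, half-way up, on its axis; z is up; its x axis points squarely at the middle of one of the six flat sides (the flats' outward directions lie every 60 degrees from x).
- tray: Long shallow steel tray, fixed to the dresser top, open above: outside 90 mm (x) by 198 mm (y) by 7 mm high, walls and floor 3 mm thick, so its inside floor is 84 by 192 mm and 3 mm above the table and its rim 7 mm above the table. Origin at the centre of its underside on the table; y runs along its length (the row's line), x across. The bunny stands beyond one of its two ends, on one run the +y end, on another the -y end; the lotion bottle beyond the other.
- bunny: White glazed china bunny figurine, loose and fragile, about 60 mm across its round base and 100 mm high with two ears, standing on the table some 160 to 180 mm from the tray's centre, beyond one of the tray's ends. Origin at the centre of its base. It marks the end for the tallest pot; do not shift or tip it.
- lotion: White plastic lotion bottle with a grey cap, 42 mm across and 105 mm high, standing beyond the tray's other end. Origin at the centre of its base. Not part of the row: leave where it is.
- round_pot: Round pot of the same beech with the same lid, 52 mm across, 66 mm high, standing among the hexagonal pots. Origin at the centre of its base. Not part of the row: leave where it is.
- square_pot: Square pot of the same beech with the same lid, 48 by 48 mm, 58 mm high, standing among the hexagonal pots. Origin at the centre of its base. Not part of the row: leave where it is.
- clip: Grey plastic spring pacifier clip lying flat among the pots, 46 by 16 mm, 16 mm high. Origin at the centre of its underside. Not part of the row: leave where it is.

How it is judged:
By the outcome, as a careful person would: the job done as asked, in the order asked, and still so for the second after the job is handed in, with the robot touching nothing.
It also fails if it takes over 77 s, if anything falls off the work surface, if the arm or the gripper's body presses on something with over 40 N, if the wrist force passes 120 N, or if a joint passes its speed limit or range.

ROBOT

A 6-joint arm with a two-finger parallel gripper is mounted at the origin on the work surface. World frame = base frame: x ahead of the robot, y to its left, z up, the work surface at z = 0. Lengths are in mm, angles in rad, forces in N, time in s.
With the tool pointing down it reaches from about 325 to 875 mm from the base axis. Payload 4.4 kg.
Tool frame: the origin (TCP) lies on the centre line of the jaws, within the pads' length; the fingertips stand ahead of it and the grasp point (between the pads) lies 6 mm ahead of it (ctrl.tcp_to_tips is the z of the fingertips in the tool frame, in mm); z points along the fingers, y is the direction in which the jaws open and shut (so a half turn about z gives the same grasp; the last joint's range is limited). The gripper opens to 85 mm and grips with 20 to 120 N. Pads are 22 mm wide; open, the fingers measure 114 mm over their backs; the gripper's body (76 mm by 85 mm) begins 54 mm behind the grasp point. The pads swing forward as they close: fully open they stand 13 mm farther back than shut.
Start: joints at [-1.373, 0.207, 1.542, -0, 1.393, -0.15], TCP at [195.965, -540.579, 256.282] pointing down, gripper open.
Joint ranges: [-2.73, 2.73], [-0.86, 2.22], [0.23, 2.46], [-1.11, 4.25], [0.08, 2.63], [-2.82, 2.82]. Speed limits (rad/s): [2.79, 2.79, 3.14, 3.14, 3.14, 3.14].

INTERFACE

Orientations are given as a 3x3 rotation matrix whose columns are the frame's x, y, z axes.
In Python, from plant import ctrl, sensors, optics gives the robot as it stands. Calls block until the motion is done:
- ctrl.move_ptp(position, orientation): joint-space move of the TCP to a pose.
- ctrl.move_l(position, rot=None, vel=150, threshold=None): straight line of the TCP; rot=None keeps the orientation; vel is the mean speed in mm/s. With threshold (N) it stops when the force on the tool has changed by that much, and returns True; else False.
- ctrl.set_joints(angles): joint-space move.
- ctrl.gripper_to(opening, force=None): finger opening in mm; force is the grip in N (None keeps the last); returns when the fingers have stopped.
- ctrl.hold(seconds).
- ctrl.solve_ik(position, orientation): joint angles nearest the present ones, or None.
- sensors.read_state(): the state.
- optics.grab_frame(name): name is "side" or "top" or "wrist"; returns (picture, depth): 400x640x3 uint8, red, green, blue; 400x640 float32, mm along the optical axis (not along the pixel's ray), 0 where there is no reading.
- optics.camera_params(name): a dict with "mtx" (3x3 intrinsics, pixels), "R" (3x3) and "t" (3): a world point X has camera coordinates R X + t; the wrist camera has in their place "T_tool_cam" (4x4, takes a point from camera to tool coordinates, whose origin is the TCP and whose axes are the flange's). Camera axes: x right, y down, z forward; pixel columns grow to the right and rows downward; lengths in mm; the calibration is good to about 2 mm. The wrist camera is an equidistant fisheye: a pixel r from the principal point sees the ray r / f radians off the axis. A picture is of the moment at which its call begins: read the wrist's pose just before it. camera_params takes no time and is no camera call.
A pose or a line that the arm cannot do raises ctrl.MotionError and nothing moves.
- ctrl.finish_job(): hands the job in, once; it reports no verdict.
The state is a dict: "t": time; "q": joint angles; "qvel": joint speeds; "tau": joint torques, N m; "eef_pos": TCP position; "eef_rot": TCP orientation; "force": force on the tool from outside, world axes, zero at the start; "wrist_torque": the same for the moment, N m; "grip_width": finger opening in mm.
Only numpy, scipy, OpenCV 4.12 (cv2) and the standard library are available. Lean on these libraries where they do the work, as an engineer would, in place of code of your own. Each camera call takes 0.05 s, during which the arm holds its last target. There are 200 camera calls.

## Working session

There is one attempt and no reset: what is moved stays moved. The work goes in short steps, each a Python script; the robot and the scene stay as the last script left them, time stands still between calls to the robot, and variables do not carry over. Pictures are saved under pics/ and viewed, about 12 in all and at most 16, crops included, and the job is handed in when it is done.

```bash
ls; mkdir -p pics; python3 - <<'E'
from plant import ctrl,sensors,optics
import cv2,numpy as np
for n in("side","top"):
    p,d=optics.grab_frame(n); cv2.imwrite(f"pics/{n}0.png",p[:,:,::-1]); np.savez(f"{n}0.npz",p=p,d=d)
    c=optics.camera_params(n);print(n,c, (d>0).mean())
print(optics.camera_params("wrist"),ctrl.tcp_to_tips,sensors.read_state())
E
```

```text
pics
side {'mtx': array([[387.12145322,   0.        , 325.81537938],
       [  0.        , 387.12145322, 200.88764152],
       [  0.        ,   0.        ,   1.        ]]), 'R': array([[-0.7633522 , -0.64595767,  0.00566666],
       [-0.49531375,  0.5796545 , -0.64704324],
       [ 0.41467784, -0.49672865, -0.76243225]]), 't': array([450.30195669, 311.0681935 , 561.80153284])} 0.9958828125
top {'mtx': array([[396.27900782,   0.        , 321.34885421],
       [  0.        , 396.27900782, 194.03912341],
       [  0.        ,   0.        ,   1.        ]]), 'R': array([[-0.01247408, -0.99973433, -0.0193823 ],
       [-0.99474   ,  0.014378  , -0.10141795],
       [ 0.10166969,  0.01801525, -0.99465508]]), 't': array([ 23.60496659, 553.19357397, 822.20592036])} 0.99609765625
{'mtx': array([[309.70691629,   0.        , 320.3045462 ],
       [  0.        , 309.70691629, 202.53558913],
       [  0.        ,   0.        ,   1.        ]]), 'T_tool_cam': array([[-1.51149450e-04, -9.54954045e-01, -2.96753684e-01,
         7.62063430e+01],
       [ 9.99999760e-01,  5.62068678e-05, -6.90216837e-04
[... 277 characters left out ...]
, -4.89133073e-06,
        1.39351284e+00, -1.50467303e-01]), 'qvel': array([ 0.00105702, -0.00258372, -0.0007874 , -0.00082095, -0.00068268,
       -0.00055286]), 'tau': array([-6.34857515e-04, -3.84094691e+01, -2.92549342e+01, -3.97977101e-04,
        4.78805829e-03, -6.61949557e-06]), 'eef_pos': array([ 195.83538919, -539.93884752,  255.23081144]), 'eef_rot': array([[ 9.40137320e-01,  3.40795610e-01, -4.14199970e-04],
       [ 3.40795722e-01, -9.40135141e-01,  2.04751749e-03],
       [ 3.08381023e-04, -2.06610518e-03, -9.99997818e-01]]), 'force': array([-0.06004755, -0.40929278, -0.89739286]), 'wrist_torque': array([ 0.03035597, -0.04241991,  0.0008049 ]), 'grip_width': 85.72432081070346}
```

View pics/side0.png

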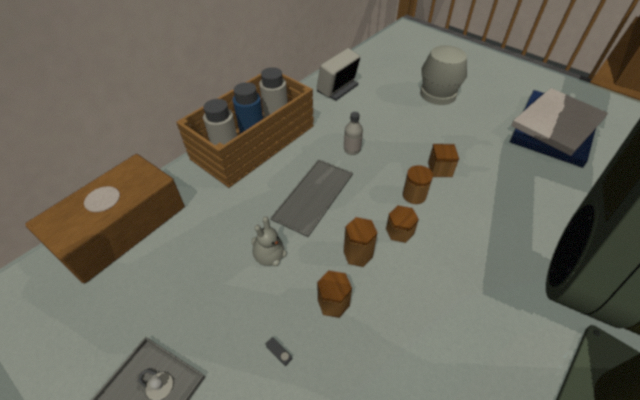

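View pics/top0.png

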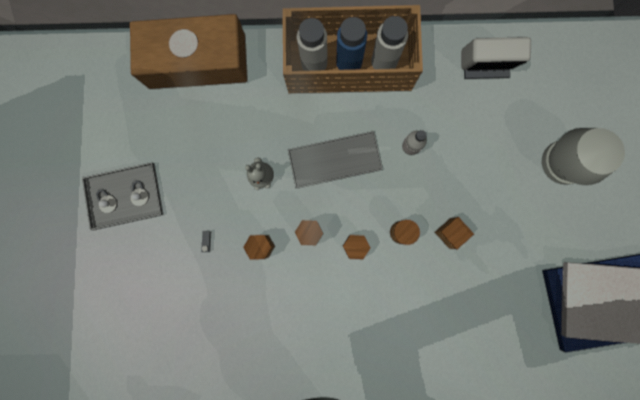

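The top view shows the bunny at (259,174), the tray from (290,150) to (382,170) and the lotion bottle at (415,142). The hex pots are at (258,247), (308,232) and (356,247), the round pot at (405,232), the square pot at (455,233) and the clip at (207,241). In the side view the pot at (360,241) looks tallest. I'll get coarse poses from depth.

```bash
cat > h.py <<'E'
from plant import ctrl,sensors,optics
import cv2,numpy as np
def cloud(n,p=None,d=None,st=None):
    "world xyz for each pixel"
    c=optics.camera_params(n);K=c["mtx"]
    if p is None:
        if n=="wrist": st=sensors.read_state()
        p,d=optics.grab_frame(n)
    v,u=np.mgrid[:400,:640];a=(u-K[0,2])/K[0,0];b=(v-K[1,2])/K[1,1]
    if n=="wrist":
        r=np.hypot(a,b)+1e-9; s=np.tan(np.minimum(r,1.5))/r; a,b=a*s,b*s
    X=np.stack([a*d,b*d,d],-1)
    if n=="wrist":
        T=c["T_tool_cam"]; X=X@T[:3,:3].T+T[:3,3]; X=X@st["eef_rot"].T+st["eef_pos"]
    else: X=(X-c["t"])@c["R"]
    return p,d,X
def wood(p):
    h=cv2.cvtColor(p,cv2.COLOR_RGB2HSV)
    return ((h[...,0]<18)&(h[...,1]>90)&(h[...,2]>40)).astype(np.uint8)
def hexfit(P):
    "P: Nx2 points of the lid's outline region -> centre, flat direction (rad, mod 60deg), support widths"
    H=cv2.convexHull(P.astype(np.float32))[:,0]
    th=np.radians(np.arange(0,180,1)); n=np.stack([np.cos(th),np.sin(th)],1)
    pr=H@n.T; hi,lo=pr.max(0),pr.min(0); w=hi-lo
    s=w[:60]+w[60:120]+w[120:]; k=int(s.argmin())
    i=[k,k+60,k+120]; m=(hi+lo)[i]/2
    c=np.linalg.lstsq(n[i],m,rcond=None)[0]
    return c,th[k],w[i],s.max()/3
def rotz(yaw):
    "tool down; tool y (jaws) along angle yaw"
    y=np.array([np.cos(yaw),np.sin(yaw),0]);z=np.array([0,0,-1.]);return np.stack([np.cross(y,z),y,z],1)
E
python3 - <<'E'
from h import *
np.set_printoptions(precision=1,suppress=True)
f=np.load("top0.npz");p,d,X=cloud("top",f["p"],f["d"])
print("table z",np.median(X[260:300,150:200,2]))
m=wood(p);m[:200]=0
n,l,s,c=cv2.connectedComponentsWithStats(m)
for i in range(1,n):
    if s[i,4]>80:
        Q=X[l==i];z=np.percentile(Q[:,2],90);T=Q[Q[:,2]>z-6]
        cc,a,w,_=hexfit(T[:,:2]);print(c[i],s[i,4],"ztop",z,"c",cc,"flat",np.degrees(a),w)
Z=X[...,2]
for nm,(u0,v0,u1,v1) in dict(bunny=(240,155,278,192),lotion=(400,125,432,158)).items():
    Q=X[v0:v1,u0:u1].reshape(-1,3);Q=Q[Q[:,2]>15];print(nm,Q[:,:2].min(0),Q[:,:2].max(0),np.median(Q,0),Q[:,2].max())
h=cv2.cvtColor(p,cv2.COLOR_RGB2GRAY)
sub=h[125:195,282:390];_,b=cv2.threshold(sub,0,1,cv2.THRESH_BINARY_INV+cv2.THRESH_OTSU)
n,l,s,c=cv2.connectedComponentsWithStats(b);k=1+s[1:,4].argmax()
Q=X[125:195,282:390][l==k][:,:2].astype(np.float32);r=cv2.minAreaRect(Q);print("tray",r,s[k])
E
```

```text
table z -0.4938206965321681
[454.3 232.8] 696 ztop 58.526592873009214 c [ 458.  -146.1] flat 7.0 [ 62.1 269.1 232.4]
[306.6 231.8] 363 ztop 82.74480422273047 c [471.4  35.1] flat 59.00000000000001 [61.8 57.2 43.7]
[404.9 231.7] 552 ztop 66.41563013658626 c [ 470.7 -155.7] flat 59.00000000000001 [49.  50.9 46.5]
[258.3 246.6] 550 ztop 66.56236352619635 c [448.   88.3] flat 0.0 [ 46.5 139.7 163.2]
[356.1 246.7] 480 ztop 50.90114249966719 c [445.8 -40.7] flat 58.00000000000001 [84.9 61.4 47.3]
bunny [467.    0.8] [635.8 175.7] [594.1 144.2  45.9] 874.3725715879729
lotion [ 467.  -202.8] [678.8   0.8] [ 652.5 -177.    70. ] 874.3725715879729
tray ((577.69287109375, -22.72093963623047), (206.94793701171875, 210.26400756835938), 11.897537231445312) [   4    6   97   57 3627]
```

```bash
cat >> h.py <<'E'
def lid(X,d,xy,ztop,rad=50):
    m=((abs(X[...,2]-ztop)<5)&(d>0)&(np.hypot(X[...,0]-xy[0],X[...,1]-xy[1])<rad)).astype(np.uint8)
    n,l,s,c=cv2.connectedComponentsWithStats(m);k=1+s[1:,4].argmax()
    Q=X[l==k];return hexfit(Q[:,:2]),np.median(Q[:,2]),s[k]
E
python3 - <<'E'
from h import *
np.set_printoptions(precision=1,suppress=True)
f=np.load("top0.npz");p,d,X=cloud("top",f["p"],f["d"])
for nm,v,u,z in(("tall",232,307,82),("med",247,258,66),("short",247,356,50),("round",232,405,66),("sq",233,455,58)):
    print(nm,X[v,u],lid(X,d,X[v,u],z)[:2])
for nm,v,u in(("bunny",174,259),("lotion",142,415),("clip",241,207),("tray",160,336)): print(nm,X[v,u])
def look(x,y,z,nm):
    ctrl.move_ptp([x,y,z],rotz(-np.pi/2));ctrl.hold(.2)
    st=sensors.read_state();p,d,X=cloud("wrist")
    cv2.imwrite(f"pics/{nm}.png",p[:,:,::-1]);np.savez(f"{nm}.npz",p=p,d=d,X=X);return p,d,X
xt=X[160,336]
P={n:X[v,u] for n,v,u in(("tall",232,307),("med",247,258),("short",247,356))}
for n,z in(("short",50),("tall",82),("med",66)):
    p,d,X=look(P[n][0],P[n][1],z+127,"w_"+n); print(n,lid(X,d,P[n],z))
look(xt[0],xt[1],200,"w_tray");print(sensors.read_state()["t"])
E
```

```text
tall [472.4  45.   77.8] ((array([470.5,  42.1]), np.float64(1.0297442586766545), array([49.8, 50.2, 47.9]), np.float64(54.90445141409315)), np.float64(80.93936958096168))
med [443.4 145.7  64.1] ((array([443.3, 148.3]), np.float64(0.0), array([48.8, 50.3, 50.6]), np.float64(55.92621735685973)), np.float64(64.88693531959025))
short [440.5 -54.5  46.5] ((array([440.3, -55. ]), np.float64(1.0122909661567112), array([50. , 50. , 49.4]), np.float64(55.92247305488561)), np.float64(49.04654626839574))
round [ 470.  -153.    64.7] ((array([ 469.6, -156.5]), np.float64(0.22689280275926285), array([51.2, 50.7, 50.6]), np.float64(51.31842549112398)), np.float64(64.93172307442114))
sq [ 466.7 -256.4   55.7] ((array([ 466.5, -261.1]), np.float64(0.7155849933176751), array([48.6, 64. , 63.3]), np.float64(60.13257883112195)), np.float64(56.89050724368985))
bunny [592.2 142.8  72.1]
lotion [ 651.9 -176.6   79.6]
clip [456.1 266.3  12. ]
tray [632.4 -17.1  -0.2]
short ((array([442. , -53.3]), np.float64(0.9948376736367679), array([51.2, 50.9, 50.9]), np.float64(56.83116351511742)), np.float64(49.872086777244526), array([ 286,  169,   69,   61, 3084], dtype=int32))
tall ((array([472.8,  44.2]), np.float64(0.9948376736367679), array([50.9, 50.9, 51.3]), np.float64(57.53424541422644)), np.float64(81.88640736441808), array([ 287,  170,   70,   61, 3121], dtype=int32))
med ((array([445.3, 150.6]), np.float64(0.0), array([50.8, 50.8, 50.9]), np.float64(57.32536948434921)), np.float64(65.88651884814394), array([ 281,  170,   69,   60, 3087], dtype=int32))
5.0833
```

```bash
python3 -c "
import cv2,numpy as np
a=[cv2.imread(f'pics/w_{n}.png') for n in('short','tall','med','tray')]
cv2.imwrite('pics/m1.png',cv2.resize(np.vstack([np.hstack(a[:2]),np.hstack(a[2:])]),(800,500),interpolation=cv2.INTER_AREA))"
```

```text
(no output)
```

View pics/m1.png

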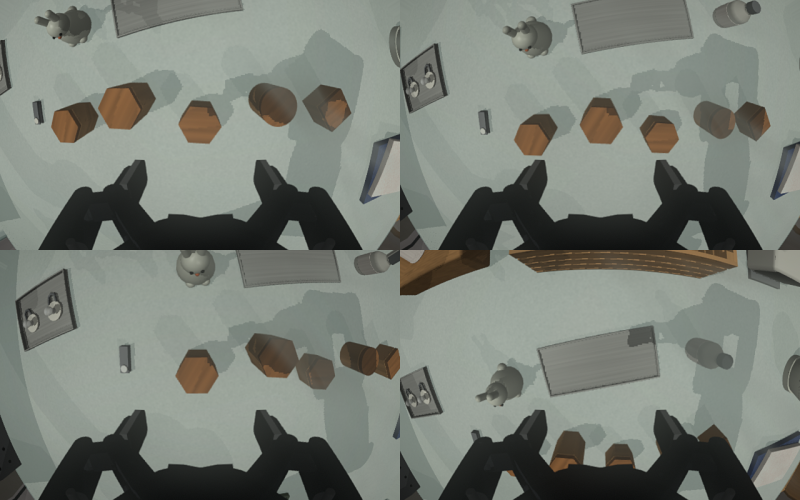

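The wrist frames show the pots clearly: flat directions are about 57° for short, 57° for tall and 0° for medium. In the montage's tray frame the tray spans about (540,347)–(660,330), with the bunny at its left (+y) end and the lotion bottle at its right end. Next is the tray pose.

```bash
python3 - <<'E'
from h import *
np.set_printoptions(precision=2,suppress=True)
f=np.load("w_tray.npz");p,d,X=f["p"],f["d"],f["X"];Z=X[...,2]
roi=(d>0)&(np.hypot(X[...,0]-632,X[...,1]+17)<125)
tab=roi&(abs(Z)<25)
print("Z pct",np.percentile(Z[tab],[5,25,50,75,95]))
s=p.astype(int)
hsv=cv2.cvtColor(p,cv2.COLOR_RGB2HSV);print(hsv[200,320],hsv[120,300],hsv[280,300])
for nm,m in(("depth",tab&(Z>1.5)),("col",tab&(hsv[...,1]<20))):
    n,l,st,c=cv2.connectedComponentsWithStats(cv2.morphologyEx(m.astype(np.uint8),cv2.MORPH_OPEN,np.ones((3,3))));k=1+st[1:,4].argmax()
    r=cv2.minAreaRect(X[l==k][:,:2].astype(np.float32));print(nm,r,st[k]);
    print(cv2.boxPoints(r))
for nm,xy in(("bunny",(592,143)),("lotion",(652,-177))):
    m=(d>0)&(np.hypot(X[...,0]-xy[0],X[...,1]-xy[1])<60)&(Z>8);Q=X[m];print(nm,Q.min(0),Q.max(0))
for n in("short","tall","med"):
    g=np.load(f"w_{n}.npz");print(n,np.median(g["X"][150:170,280:360,2]))
E
```

```text
Z pct [-0.56  0.27  1.09  2.76  4.31]
[ 39  14 126] [ 57  15 171] [ 68  21 143]
depth ((634.0977172851562, -11.560882568359375), (92.4465103149414, 201.1122283935547), 11.316946029663086) [  219   122   196   113 15094]
[[ 569.04   77.97]
 [ 608.51 -119.23]
 [ 699.15 -101.09]
 [ 659.69   96.11]]
col ((633.088623046875, -17.18194580078125), (249.749267578125, 247.510009765625), 81.93937683105469) [  209    62   228   222 38800]
[[ 493.05 -123.47]
 [ 738.11 -158.18]
 [ 773.13   89.11]
 [ 528.07  123.81]]
bunny [572.64 123.24   8.01] [639.4  178.32 100.35]
lotion [ 640.54 -197.42    8.07] [ 683.51 -159.82  107.06]
short 0.6064587692766708
tall 0.8578753217435064
med 0.6524982289591605
```

```bash
cat >> h.py <<'E'
U=np.array([-.196,.981]);C=np.array([634.1,-11.6]);PL=np.radians(101.3-240)   # row direction (to bunny), tray centre, place yaw
def pick_place(xy,yaw,g,s):
    "xy pot centre, yaw jaw direction, g grasp height over the table, s slot offset along the row"
    z=g+6; T=C+s*U; up=z+125
    ctrl.gripper_to(68,40)
    ctrl.move_ptp([*xy,up],rotz(yaw)); ctrl.move_l([*xy,z],vel=120); ctrl.gripper_to(40,40)
    print("held",sensors.read_state()["grip_width"])
    ctrl.move_l([*xy,up],vel=150); ctrl.move_ptp([*T,up],rotz(PL)); ctrl.move_l([*T,z+9],vel=120); ctrl.hold(.2)
    hit=ctrl.move_l([*T,z-1],vel=15,threshold=4); st=sensors.read_state()
    print("contact",hit,st["eef_pos"],st["eef_pos"][2]-z,st["force"])
    ctrl.gripper_to(66); ctrl.move_l([*T,up],vel=150); print("t",sensors.read_state()["t"],sensors.read_state()["grip_width"])
E
python3 - <<'E'
from h import *
pick_place([472.8,44.2],np.radians(-123),50,53)
p,d,X=cloud("wrist");cv2.imwrite("pics/a1.png",p[:,:,::-1])
print(C+53*U,lid(X,d,C+53*U,84.5))
E
```

```text
held 49.709602858348454
contact True [624.05419924  40.42271258  60.07527481] 4.075274812824254 [-0.05880407  0.78033565  4.82017318]
t 12.2833 65.97010035290414
[623.712  40.393] ((array([623.899966  ,  41.71991162]), np.float64(0.7155849933176751), array([50.85179344, 50.96431317, 50.9668192 ]), np.float64(57.476150029617884)), np.float64(84.92793405167362), array([ 284,  174,   70,   76, 3943], dtype=int32))
```

View pics/a1.png

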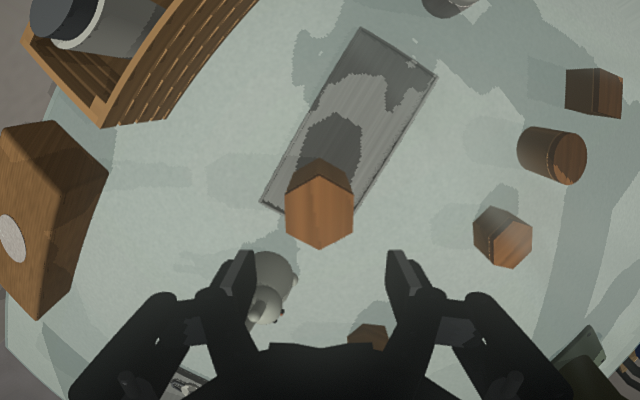

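The tall pot stands upright in the tray at (320,215) px, within about 1 mm of target and with a flat facing along the row. The bunny behind the left finger is untouched. Now the other two.

```bash
python3 - <<'E'
from h import *
pick_place([445.3,150.6],np.radians(-120),40,0)
pick_place([442.0,-53.3],np.radians(-123),32,-53)
ctrl.move_ptp([*C,260],rotz(-np.pi/2));ctrl.hold(.3)
p,d,X=cloud("wrist");cv2.imwrite("pics/a2.png",p[:,:,::-1])
for s,z in((53,84.5),(0,68.5),(-53,52.5)):
    r=lid(X,d,C+s*U,z,40);e=r[0][0]-C;print(s,"along",e@U,"across",e@[U[1],-U[0]],"flat",np.degrees(r[0][1]),r[0][2],r[1])
Q=X[(d>0)&(np.hypot(X[...,0]-605,X[...,1]-150)<60)&(X[...,2]>8)];print("bunny",Q.min(0),Q.max(0))
m=(d>0)&(np.hypot(X[...,0]-C[0],X[...,1]-C[1])<125)&(X[...,2]>2)&(X[...,2]<95)
n,l,st,c=cv2.connectedComponentsWithStats(m.astype(np.uint8));k=1+st[1:,4].argmax();print("tray",cv2.minAreaRect(X[l==k][:,:2].astype(np.float32)))
p,d=optics.grab_frame("top");cv2.imwrite("pics/top1.png",p[:,:,::-1])
E
```

```text
held 49.538276605249735
contact True [634.41101466 -11.58526213  50.01659425] 4.016594251681937 [-0.59401994  0.33114822  3.17326145]
t 19.8833 66.24976614663419
held 49.419789373917325
contact True [644.78973373 -63.63433848  42.0553168 ] 4.055316797547874 [0.01556103 0.04599379 3.34552802]
t 27.2417 66.03876454131446
53 along 54.34506156788939 across 0.3951285463558601 flat 40.0 [50.87060823 50.76098705 51.25218347] 84.95368561793204
0 along 1.460961490149518 across 0.5213539403346592 flat 40.0 [51.14244925 50.78116855 51.12745134] 68.86516488076694
-53 along -51.288040429453865 across 0.44501726304053757 flat 40.0 [51.25136549 50.3055207  50.56180931] 52.85172115709091
bunny [573.25215394 123.71689698   8.37273923] [640.12399307 175.46229193  99.93900135]
tray ((632.26318359375, -12.881866455078125), (103.70277404785156, 203.30458068847656), 13.487154960632324)
```

View pics/a2.png

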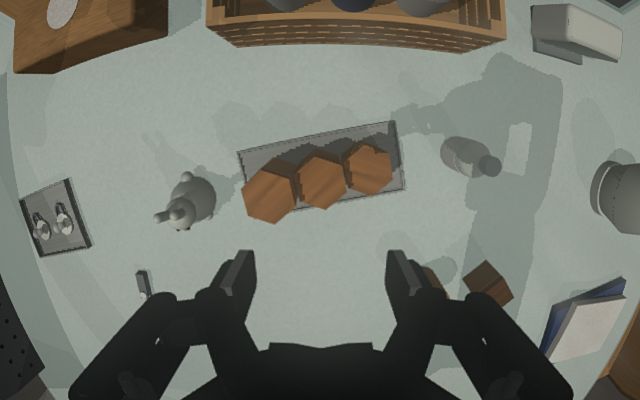

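The picture shows three lids in a row: tall (270,195), medium (322,180) and short (368,167), with the bunny standing at (190,200). I'll cross-check the tray's centre line from its visible corners, (238,152), (396,122) and (404,188).

```bash
python3 - <<'E'
from h import *
np.set_printoptions(precision=1,suppress=True)
d=np.ones((400,640));st=sensors.read_state()
_,_,X=cloud("wrist",d,d,st)
T=optics.camera_params("wrist")["T_tool_cam"];o=st["eef_rot"]@T[:3,3]+st["eef_pos"]
c=[]
for u,v in((238,152),(396,122),(404,188)):
    r=X[v,u]-o;c.append((o+r*(7-o[2])/r[2])[:2])
c=np.array(c);e=c[1]-c[0];print(c,"centre",(c[0]+c[2])/2,"len",np.linalg.norm(e),np.linalg.norm(c[2]-c[1]),"ang",np.degrees(np.arctan2(-e[1],-e[0])))
f=np.load("top0.npz");q=cv2.imread("pics/top1.png")[:,:,::-1]
cv2.imwrite("pics/cmp.png",np.hstack([f["p"][100:300,150:500],q[100:300,150:500]])[:,:,::-1])
E
```

```text
[[ 659.6   90.7]
 [ 696.1 -101.7]
 [ 613.7 -116.2]] centre [636.7 -12.8] len 195.77544100182834 83.6597293117091 ang 100.73820865566164
```

View pics/cmp.png

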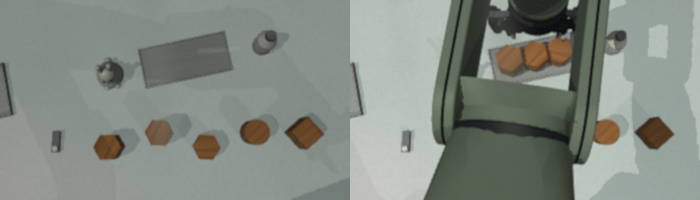

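The corner check agrees to about 2–3 mm and 0.6°. The gaps are about 3 mm, and the bunny and the visible bystanders have not moved. Handing in.

```bash
python3 -c "
from plant import ctrl,sensors
print(sensors.read_state()['t']);ctrl.finish_job()"
```

```text
28.4083
the job is handed in; nothing more can be done
```

The three hexagonal pots stand upright on the tray in one row: tallest at the bunny's end, then the middle one, then the shortest. I handed the job in at 28.4 s, with the gripper clear above the row.

**Row:** The last wrist view put the gaps at about 3 mm each. All three pots sit within about 0.5 mm of the centre line I measured first, and their flats are within about 1° of the row direction.

**Bunny and the rest:** In that view the bunny stood upright and measured within 3 mm of its starting position. The square pot, the clip and the visible parts of the lotion bottle and the round pot show no shift. The arm hid the bunny in the last top picture.

**Checks that disagreed:**
- A rough second estimate of the tray's centre, from its visible corners, differed from the first by about 2–3 mm and 0.6°. The row could be off the true middle line by that much.
- Contact in the tray came about 1 mm higher than the nominal floor height, for all three pots.
- An automatic re-measurement of the tray outline was spoiled by the pots standing in it, so I ignored it.

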